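Nest the turned cups in their cradle and shut the dust cover

ROBOT

A 6-joint arm with a two-finger parallel gripper is mounted at the origin on the work surface. World frame = base frame: x ahead of the robot, y to its left, z up, the work surface at z = 0. Lengths are in m, angles in rad, forces in N, time in s.
With the tool pointing down it reaches from about 0.35 to 0.925 m from the base axis. Payload 6.4 kg.
Tool frame: the origin (TCP) lies at the very end of the fingers, on their centre line; the grasp point (between the pads) lies 19 mm behind it; z points along the fingers, y is the line along which they close (so a half turn about z gives the same grasp; the last joint's range is limited). The gripper opens to 85 mm and grips with 20 to 120 N. Pads are 22 mm wide; open, the fingers measure 114 mm over their backs; the gripper's body (76 mm by 85 mm) begins 54 mm behind the grasp point. The pads swing forward as they close: fully open they stand 13 mm farther back than shut.
Start: joints at [-1.503, 0.245, 1.558, -0, 1.339, -0.174], TCP at [0.156, -0.631, 0.231] pointing down, gripper open.
Joint ranges: [-3.13, 3.13], [-1.02, 2.26], [0.13, 2.54], [-0.95, 4.09], [0.21, 2.88], [-2.74, 2.74]. Speed limits (rad/s): [2.57, 2.57, 3.14, 3.14, 3.14, 3.14].

INTERFACE

Orientations are given as a unit quaternion [x, y, z, w].
In Python, from rig import * gives the robot as it stands. The module is installed in compiled form; this text tells all that it offers.
- The arm moves only by the tool jog_arm, never from a script. Its argument "commands" is text: rows parted by semicolons, each of 7 numbers parted by spaces: the turn, a rotation vector about the world's x, y, z in rad, then the shift along the world's x, y, z in m, then the opening, from 0 (shut) to 1 (fully open). In form: wx wy wz tx ty tz jaw; .... A call has 1 to 8 rows; each row is the pose to reach, as a shift and turn from the pose commanded when the call began; what a row does not reach only later rows make up. A row lasts 1/12 s, in which the tool goes at most 41.7 mm and 7.16 degrees, less where a joint would pass 70% of its speed; a pose out of reach is approached as far as the arm can. A call with a gripper value outside its range is refused whole. The fingers move at their own pace and stop on an object; "grip_force" is the grip in N (left out, the last holds). Time passes only in rows, so rows that repeat a pose let the fingers close. It gives the time, the measured TCP pose, the force, the opening and the grip force at its end, in the units of the state.
- sense(): the state, without advancing time (a new reading comes with each control period).
- read_camera(name): name is "scene" or "top" or "wrist"; returns a dict with "image" (480x640x3 uint8, red, green, blue), "camera_matrix" (3x3 intrinsics, pixels), "rvec" (rotation vector, rad) and "tvec" (3), from world to camera coordinates, as OpenCV has them; the wrist camera has in their place "mount" (4x4, takes a point from camera to tool coordinates, whose origin is the TCP and whose axes are the flange's). Camera axes: x right, y down, z forward; pixel columns grow to the right and rows downward; lengths in m; the calibration is good to about 2 mm. A picture is of the moment at which its call begins: read the wrist's pose just before it. There is no depth.
- sign_off(): hands the job in; it is judged then, once.
The state is a dict: "t": time; "joint_positions": joint angles; "qvel": joint speeds; "joint_torque": joint torques, N m; "eef_pos": TCP position; "tool_rot": TCP orientation; "ft_force": force on the tool from outside, world axes, zero at the start; "moment": the same for the moment, N m; "width": finger opening in m; "grip_force": force on a finger pad.
Only numpy, scipy, OpenCV 4.12 (cv2) and the standard library are available. Lean on these libraries where they do the work, as an engineer would, in place of code of your own. Each camera call takes 0.05 s, during which the arm holds its last target. There are 200 camera calls.

TASK

Three identical wooden cups lie one behind another in the grooved cradle. Push them along the groove so that each is fully nested in the next and the whole nest is up against the stop board, then swing the cradle's hinged cover down over them, gently, until it is fully shut. Leave the other things on the bench where they are.

Things in the scene. Friction and masses are not known exactly. Their poses are not given: they have to be found in the camera images.
- cradle: fixed wooden cradle, 344 x 94 mm, with a shallow V groove (sides rise 25 degrees) along its x axis. Origin: underside, on the centre line; x points to the stop board. Groove from x = -200 mm (open end) to the stop board's face at x = +130 mm; bottom line 14 mm up, side boards 40 mm high, 74 mm apart. Stop board 86 mm high. When all is home the last cup's base is near x = 20 mm
- cup_a: identical dark wooden tapered cup (nearest the stop board), 60 mm long; outer diameter 38 mm at the closed base (flat 24 mm, wide bevel), 58 mm at the open mouth; wall 2.5 mm, solid floor 24 mm thick. Lies in the groove, mouth towards the stop board. Origin: centre of the base's outer face; z axis: base to mouth. Cups fully nested have their origins 24 mm apart
- cup_b: identical dark wooden tapered cup (the middle one), 60 mm long; outer diameter 38 mm at the closed base (flat 24 mm, wide bevel), 58 mm at the open mouth; wall 2.5 mm, solid floor 24 mm thick. Lies in the groove, mouth towards the stop board. Origin: centre of the base's outer face; z axis: base to mouth. Cups fully nested have their origins 24 mm apart
- cup_c: identical dark wooden tapered cup (the last one, nearest the open end), 60 mm long; outer diameter 38 mm at the closed base (flat 24 mm, wide bevel), 58 mm at the open mouth; wall 2.5 mm, solid floor 24 mm thick. Lies in the groove, mouth towards the stop board. Origin: centre of the base's outer face; z axis: base to mouth. Cups fully nested have their origins 24 mm apart
- cover (a joint): hinge of the cradle's cover, rad: 0 is shut (level), about 1.57 upright, 2.0 thrown fully back beyond the stop board. The hinge is stiff, the cover stays where it is left
- cover_hinge (a point): middle of the cover's hinge line, on top of the stop board (cradle x = 137 mm, 86 mm high), parallel to the cradle's y axis. The cover is a clear panel in a wooden frame, 8 mm thick, 86 mm wide, reaching 141 mm from the hinge towards the open end when shut; at its free edge a wooden end board then hangs 45 mm down behind the last cup
- cover_edge (a point): middle of the cover's free edge, on its outer (when shut: upper) face, 133 mm from the hinge line
- jar: bystander: glass jar, 56 mm diameter, 70 mm high; origin under its centre
- bead_tray: bystander: small wooden tray with blanks, 110 x 80 x 24 mm; origin under its centre
- pot: bystander: small wooden bowl standing upright, 60 mm diameter, 55 mm high; origin under its centre
- screwdriver: bystander: screwdriver with a yellow handle, 170 mm long, lying beside the cradle; origin under its centre
There are look-alikes about, which are no part of the job. What is shaped like the cup_c but orange or turquoise is not meant.

How it is judged:
On the way:
1. the three cups are fully nested against the stop board while the cover is still open (distance between cup_a and cup_b below 0.029 m and distance between cup_b and cup_c below 0.029 m and angle between the z axis of cup_a and the z axis of cup_b, either way round below 0.2 rad and angle between the z axis of cup_b and the z axis of cup_c, either way round below 0.2 rad and x of cup_c in the frame of cradle above 0.008 m and horizontal distance between cup_c and cradle below 0.03 m and value of joint cover above 0.8 rad), for 0.2 s.
At the end, for the whole second after the job is handed in: the cups lie coaxially nested in the groove (bases of neighbours within 29 mm of each other, axes within 0.2 rad; 24 mm is fully home), the last cup's base at cradle x > 8 mm so that the nest is against the stop, the cover shut to within 0.06 rad, all at rest (distance between cup_a and cup_b below 0.029 m and distance between cup_b and cup_c below 0.029 m and angle between the z axis of cup_a and the z axis of cup_b, either way round below 0.2 rad and angle between the z axis of cup_b and the z axis of cup_c, either way round below 0.2 rad and x of cup_c in the frame of cradle above 0.008 m and horizontal distance between cup_c and cradle below 0.03 m and value of joint cover below 0.06 rad and linear speed of each of cup_a, cup_b, cup_c below 0.02 m/s); the robot touches nothing.
It fails at once if the cover is slammed: it turns faster than 1.2 rad/s in the last 0.35 rad before shut (value of joint cover below 0.35 rad and velocity of joint cover below -1.2 rad/s).
It fails at once if a bystander (jar, tray, bowl or screwdriver) is moved more than 30 mm (distance of any of jar, bead_tray, pot, screwdriver from where it was at the start of the episode above 0.03 m).
It also fails if it takes over 59 s, if anything falls off the work surface, if the arm or the gripper's body presses on something with over 40 N, if the wrist force passes 120 N, or if a joint passes its speed limit or range.

## Working session

There is one attempt and no reset: what is moved stays moved. The work goes in short steps, Python scripts to look and compute and a tool call to move; the robot and the scene stay as the last step left them, time stands still between calls to the robot, and variables do not carry over. Pictures are saved under pics/ and viewed, at most 10 in all, crops included, and the job is handed in when it is done.

Besides the shell and the picture viewer there is one more tool, called after "Emit:" as name(argument=value, ...) on one line, values as JSON. jog_arm: Moves the arm, as the interface text tells. Its arguments: {"type":"object","properties":{"commands":{"type":"string"},"grip_force":{"type":"number"}},"required":["commands"]}

```bash
mkdir -p pics; cat > h.py <<'E'
from rig import *
import numpy as np, cv2
def cam(n):
    c=read_camera(n); cv2.imwrite(f"pics/{n}_{sense()['t']:.2f}.png",c["image"][:,:,::-1]); return c
def ray(c,u,v):
    R=cv2.Rodrigues(np.array(c["rvec"],float))[0]; t=np.array(c["tvec"],float).ravel()
    p=cv2.undistortPoints(np.array([[[u,v]]],float),np.array(c["camera_matrix"]),None)[0,0]
    return -R.T@t, R.T@np.array([p[0],p[1],1.])
def onz(c,u,v,z):
    o,d=ray(c,u,v); return (o+d*(z-o[2])/d[2]).round(4)
def proj(c,P):
    return cv2.projectPoints(np.array(P,float).reshape(-1,1,3),np.array(c["rvec"],float),np.array(c["tvec"],float),np.array(c["camera_matrix"]),None)[0].reshape(-1,2).round(0)
E
python3 - <<'E'
from h import *
a=cam("scene");b=cam("top")
for c in(a,b): print(ray(c,320,240))
E
ls pics
```

```text
(array([ 1.23376173e+00, -4.28037191e-04,  1.10964194e+00]), array([-0.56858406,  0.09483075, -0.81720373]))
(array([0.50357872, 0.13749584, 0.96710465]), array([ 0.05495402, -0.00258165, -0.99849235]))
scene_0.05.png
top_0.10.png
```

View pics/scene_0.05.png

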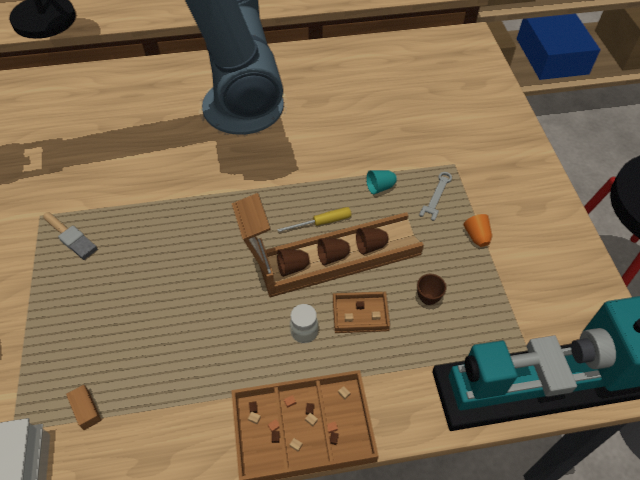

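View pics/top_0.10.png

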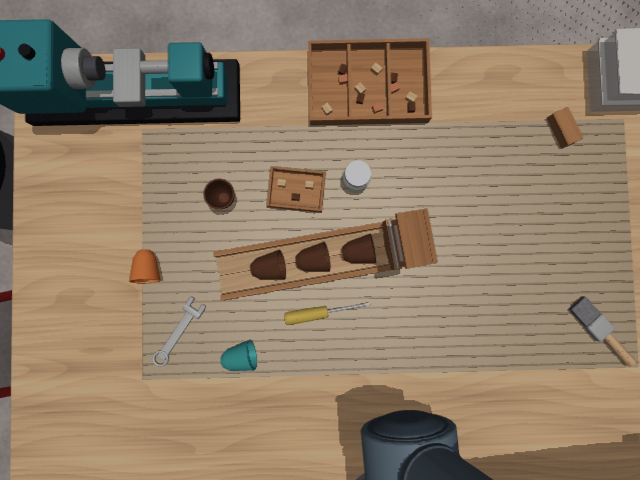

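The dark cups in the groove, in the top view: cup_c at (268,267) by the open end, cup_b at (313,258), and cup_a at (360,250) by the stop. The look-alikes are orange (145,267), turquoise (239,356) and the upright dark bowl (219,195). None of these lies in the cradle, so the three dark ones are meant. I'll confirm that in a crop.

```bash
python3 - <<'E'
from h import *
c=cam("top"); im=c["image"]
cv2.imwrite("pics/crop.png",cv2.resize(im[195:315,200:450,::-1],None,fx=3.2,fy=3.2,interpolation=cv2.INTER_CUBIC))
print(sense()["tool_rot"])
E
```

```text
[ 9.92700097e-01  1.20606751e-01  5.24265458e-05 -7.25870525e-04]
```

View pics/crop.png

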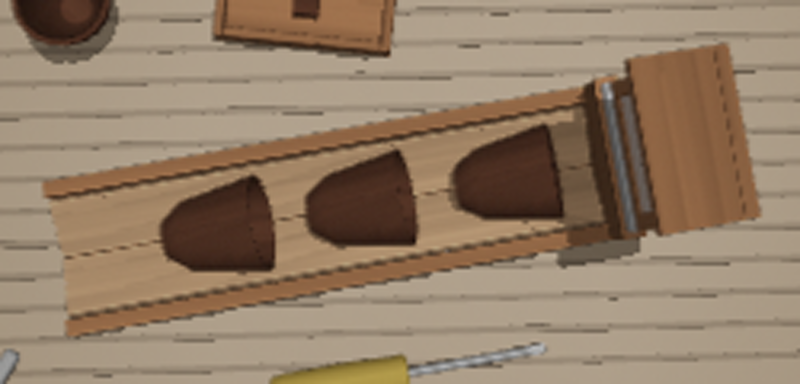

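The crop shows three dark cups in the groove, mouths to the right. Their bases are at crop x of about 163 (cup_c), 308 (cup_b) and 455 (cup_a). The cover is thrown back, with its free edge at about (743,130).

```bash
python3 - <<'E'
from h import *
c=read_camera("top"); s=read_camera("scene")
f=lambda u,v,z:onz(c,200+u/3.2,195+v/3.2,z)
A,B=f(43,182,.04),f(66,336,.04); C=f(590,88,.04); D=f(573,246,.04)
print("corners",A,B,C,np.linalg.norm(A-B))
d=((C-A)/np.linalg.norm(C-A)); 
M=(A+B)/2; 
d2=f(440,192,.014)-f(66,258,.014); print(np.arctan2(d[1],d[0]),np.arctan2(d2[1],d2[0]))
yaw=np.arctan2(d2[1],d2[0]); ex=np.array([np.cos(yaw),np.sin(yaw),0]); ey=np.array([-ex[1],ex[0],0])
E0=M.copy();E0[2]=0
O=E0+.2*ex; print("yaw",yaw,"origin",O,"ey",ey, "line pt in cradle y",(f(66,258,.014)-O)@ey)
for n,p in dict(c=(163,235),b=(307,207),a=(453,183)).items():
    P=f(*p,.035); print(n,P,(P-O)@ex,(P-O)@ey)
def W(x,y,z): return O+x*ex+y*ey+[0,0,z]
print("scene stop top",proj(s,[W(.13,-.043,.086),W(.13,.043,.086),W(-.2,.047,.04),W(-.2,-.047,.04)]))
for th in(1.7,1.85,2.0):
    x=.137-.141*np.cos(th);z=.086+.141*np.sin(th)
    P=[W(x,.043,z),W(x,-.043,z)]; print(th,(x,z),((proj(c,P)-[200,195])*3.2).round(),proj(s,P))
q=sense()["tool_rot"]
from scipy.spatial.transform import Rotation as R
print(R.from_quat(q).as_matrix().round(3),sense()["eef_pos"])
E
```

```text
corners [0.5368 0.3398 0.04  ] [0.4447 0.3272 0.04  ] [0.5853 0.0103 0.04  ] 0.09295789369386558
-1.4246530132108841 -1.420591901599565
yaw -1.420591901599565 origin [0.52067805 0.1357519  0.        ] ey [0.98874051 0.14964026 0.        ] line pt in cradle y -0.0002888614399306068
c [0.5033 0.2692 0.035 ] -0.1345460000613345 0.0027868247216455227
b [0.518  0.1824 0.035 ] -0.046523612127643325 0.0043325357071727685
a [0.5303 0.0941 0.035 ] 0.042622749946813705 0.0032808090840383544
scene stop top [[262. 238.]
 [273. 272.]
 [424. 244.]
 [407. 211.]]
1.7 (np.float64(0.15516707369566898), np.float64(0.22582473827379804)) [[685.  48.]
 [720. 224.]] [[254. 234.]
 [243. 198.]]
1.85 (np.float64(0.17585822480225632), np.float64(0.22153980361951728)) [[726.  45.]
 [758. 218.]] [[243. 238.]
 [232. 202.]]
2.0 (np.float64(0.19567670395314707), np.float64(0.2142109371824211)) [[762.  38.]
 [797. 211.]] [[233. 243.]
 [222. 207.]]
[[ 0.971  0.239 -0.   ]
 [ 0.239 -0.971  0.001]
 [ 0.    -0.001 -1.   ]] [ 0.1556391  -0.63083362  0.23074291]
```

Emit:
jog_arm(commands="0 0 -0.09 0.16 0.28 0.07 0;0 0 -0.09 0.16 0.28 0.07 0;0 0 -0.09 0.16 0.28 0.07 0;0 0 -0.09 0.16 0.28 0.07 0;0 0 -0.09 0.16 0.28 0.07 0;0 0 -0.09 0.16 0.28 0.07 0;0 0 -0.09 0.16 0.28 0.07 0;0 0 -0.09 0.16 0.28 0.07 0")

```text
t: 0.92
eef_pos: [0.3163, -0.349, 0.3018]
tool_rot: [0.997, 0.076, 0.0, 0.0]
ft_force: [0.0, -0.0, -0.1]
width: -0.0001
grip_force: 0.0
```

Emit:
jog_arm(commands="0 0 0 0.1 0.32 0 0;0 0 0 0.1 0.32 0 0;0 0 0 0.1 0.32 0 0;0 0 0 0.1 0.32 0 0;0 0 0 0.1 0.32 0 0;0 0 0 0.1 0.32 0 0;0 0 0 0.1 0.32 0 0;0 0 0 0.1 0.32 0 0")

```text
t: 1.58
eef_pos: [0.4151, -0.0308, 0.3016]
tool_rot: [0.997, 0.076, 0.001, 0.0]
ft_force: [2.0, -0.2, 0.5]
width: -0.0001
grip_force: 0.0
```

Emit:
jog_arm(commands="0 0 0 0.08 0.33 -0.01 0;0 0 0 0.08 0.33 -0.01 0;0 0 0 0.08 0.33 -0.01 0;0 0 0 0.08 0.33 -0.01 0;0 0 0 0.08 0.33 -0.01 0;0 0 0 0.08 0.33 -0.01 0;0 0 0 0.08 0.33 -0.01 0;0 0 0 0.08 0.33 -0.01 0")

```text
t: 2.25
eef_pos: [0.4934, 0.2932, 0.2913]
tool_rot: [0.997, 0.076, 0.0, 0.0]
ft_force: [0.9, -0.6, 0.1]
width: -0.0003
grip_force: 0.0
```

```bash
python3 - <<'E'
from h import *
s=sense(); print(s["eef_pos"],s["ft_force"])
E
```

```text
[0.493449   0.29321289 0.29130061] [ 0.92496857 -0.60771897  0.05244078]
```

Emit:
jog_arm(commands="0 0 0 0 0.01 -0.04 0;0 0 0 0 0.01 -0.08 0;0 0 0 0 0.01 -0.12 0;0 0 0 0 0.01 -0.16 0;0 0 0 0 0.01 -0.20 0;0 0 0 0 0.01 -0.235 0;0 0 0 0 0.01 -0.26 0;0 0 0 0 0.01 -0.26 0")

```text
t: 2.92
eef_pos: [0.4888, 0.299, 0.0253]
tool_rot: [0.997, 0.076, -0.006, 0.002]
ft_force: [-1.0, -0.5, -1.5]
width: 0.0
grip_force: 0.0
```

```bash
python3 - <<'E'
from h import *
cam("top"); s=sense(); print(s["eef_pos"],s["ft_force"])
O=np.array([.5207,.1358]);ex=np.array([.1496,-.9887]);d=np.array(s["eef_pos"][:2])-O
print(d@ex,d@[.9887,.1496])
E
```

```text
[0.49107507 0.29992714 0.02856595] [1.09162828 0.64322497 0.65552784]
-0.1667043952184528 -0.004736746215023551
```

Emit:
jog_arm(commands="0 0 0 0.006 -0.01 0.003 0;0 0 0 0.008 -0.02 0.003 0;0 0 0 0.009 -0.03 0.003 0;0 0 0 0.011 -0.04 0.003 0;0 0 0 0.012 -0.05 0.003 0;0 0 0 0.014 -0.06 0.003 0;0 0 0 0.015 -0.07 0.003 0;0 0 0 0.017 -0.08 0.003 0")

```text
t: 3.63
eef_pos: [0.5126, 0.2211, 0.037]
tool_rot: [0.997, 0.075, 0.002, -0.001]
ft_force: [-1.5, 7.2, 7.0]
width: 0.0003
grip_force: 4.7
```

```bash
cat > st.py <<'E'
from h import *
import sys
im=cam("top")["image"]; s=sense(); print(s["eef_pos"],s["ft_force"],s["t"])
O=np.array([.5207,.1358]);ex=np.array([.1496,-.9887]);d=np.array(s["eef_pos"][:2])-O
print(d@ex,d@[.9887,.1496])
im2=cam("scene")["image"]
cv2.imwrite(f"pics/s{s['t']:.2f}.png",np.hstack([cv2.resize(im[190:320,200:450,::-1],(400,208)),cv2.resize(im2[180:310,200:450,::-1],(400,208))]))
E
python3 st.py; ls pics
```

```text
[0.51286666 0.21955247 0.03691482] [0.5624898  3.02642964 4.63116637] 3.6833
-0.08397793923245632 0.004784545540787969
crop.png
s3.68.png
scene_0.05.png
scene_3.73.png
top_0.10.png
top_0.15.png
top_2.97.png
top_3.68.png
```

View pics/s3.68.png

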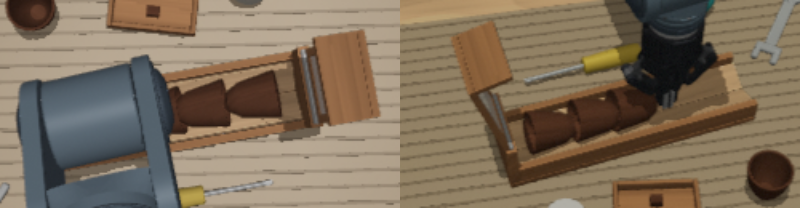

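The cups have closed up in a row and are starting to nest, with the fingers behind cup_c. I'll keep pushing.

Emit:
jog_arm(commands="0 0 0 -0.002 -0.006 -0.002 0;0 0 0 -0.003 -0.013 -0.003 0;0 0 0 -0.002 -0.02 -0.003 0;0 0 0 -0.001 -0.027 -0.003 0;0 0 0 0 -0.034 -0.003 0;0 0 0 0.001 -0.041 -0.003 0;0 0 0 0.002 -0.048 -0.003 0;0 0 0 0.003 -0.055 -0.003 0")

```text
t: 4.4
eef_pos: [0.518, 0.1679, 0.0361]
tool_rot: [0.997, 0.075, 0.005, -0.003]
ft_force: [1.3, 14.1, 14.9]
width: -0.0003
grip_force: 9.3
```

```bash
python3 st.py; ls pics/s[0-9]*
```

```text
[0.51807998 0.16644898 0.03587305] [ 2.01731743  8.15262825 10.6104548 ] 4.45
-0.030694601153881847 0.0019946698877274134
pics/s3.68.png
pics/s4.45.png
```

Emit:
jog_arm(commands="0 0 0 0 -0.004 -0.004 0;0 0 0 0 -0.01 -0.006 0;0 0 0 0.001 -0.016 -0.006 0;0 0 0 0.001 -0.021 -0.006 0;0 0 0 0.002 -0.026 -0.006 0;0 0 0 0.003 -0.03 -0.006 0;0 0 0 0.003 -0.034 -0.006 0;0 0 0 0.003 -0.034 -0.006 0")

```text
t: 5.17
eef_pos: [0.5192, 0.1461, 0.0305]
tool_rot: [0.997, 0.071, 0.005, -0.015]
ft_force: [-2.6, 73.0, 17.7]
width: -0.0004
grip_force: 36.4
```

```bash
python3 st.py; ls pics/s[0-9]*
```

```text
[0.51916931 0.14611209 0.03050819] [-2.08595186 71.3206429  17.8102912 ] 5.2167
-0.01042455097483423 2.929888314338721e-05
pics/s3.68.png
pics/s4.45.png
pics/s5.22.png
```

```bash
python3 - <<'E'
import cv2,glob
t=cv2.imread(sorted(glob.glob("pics/top_5*"))[0]);s=cv2.imread(sorted(glob.glob("pics/scene_5*"))[0])
cv2.imwrite("pics/z.png",cv2.vconcat([cv2.resize(t[205:295,280:450],(567,300),interpolation=2),cv2.resize(s[200:300,230:400],(567,300),interpolation=2)]))
E
```

```text
(no output)
```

View pics/z.png

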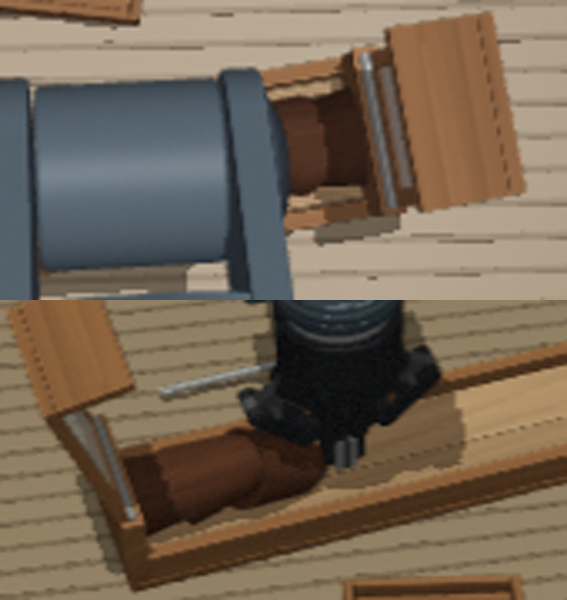

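The cups are against the stop board and the force has risen to about 70 N. I'll back off and measure the nest.

Emit:
jog_arm(commands="0 0 0 -0.001 0.01 0 0;0 0 0 -0.003 0.02 0 0;0 0 0 -0.006 0.04 0 0;0 0 0 -0.011 0.075 0.01 0;0 0 0 -0.017 0.11 0.04 0;0 0 0 -0.02 0.15 0.07 0;0 0 0 -0.025 0.19 0.1 0;0 0 0 -0.03 0.22 0.12 0")

```text
t: 5.93
eef_pos: [0.4883, 0.3386, 0.1375]
tool_rot: [0.997, 0.075, 0.0, 0.0]
ft_force: [1.1, -0.0, 0.5]
width: -0.0003
grip_force: 0.0
```

```bash
python3 - <<'E'
from h import *
c=cam("top"); s=cam("scene");t=c["image"][...,::-1];g=s["image"][...,::-1];print(sense()["eef_pos"],sense()["t"])
cv2.imwrite("pics/z2.png",cv2.vconcat([cv2.resize(t[205:295,280:450],(567,300),interpolation=2),cv2.resize(g[200:300,230:400],(567,300),interpolation=2)]))
O=np.array([.5207,.1358,0]);ex=np.array([.1496,-.9887,0])
for x in(.0,.022,.046,.07,.08,.106,.13):
  print(x,((proj(c,O+x*ex+[0,0,.035])-[280,205])*[567/170,300/90]).round(),((proj(c,O+x*ex+[0,0,.05])-[280,205])*[567/170,300/90]).round())
E
```

```text
[0.4904906  0.34223763 0.14138405] 6.0333
0.0 [[133. 177.]] [[133. 177.]]
0.022 [[170. 170.]] [[170. 170.]]
0.046 [[213. 163.]] [[213. 160.]]
0.07 [[253. 153.]] [[253. 153.]]
0.08 [[270. 153.]] [[273. 150.]]
0.106 [[314. 143.]] [[317. 143.]]
0.13 [[354. 137.]] [[357. 137.]]
```

View pics/z2.png

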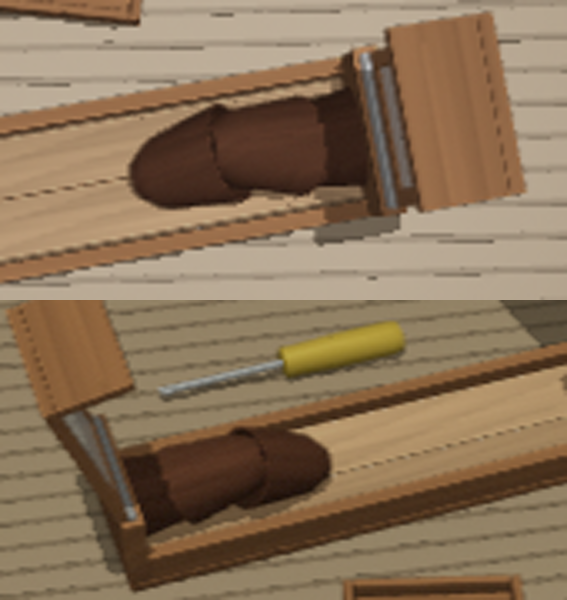

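From the z2 image, cup_c's base is at cradle x of about 0 and its mouth is at about 0.055. Cup_b's mouth is at about 0.11, so a and b are nested. Cup_c is only about 12 mm over b, because the fingers held its base down. I'll push again while rising, so the base can lift.

Emit:
jog_arm(commands="0 0 0 0.002 -0.015 -0.035 0;0 0 0 0.004 -0.03 -0.07 0;0 0 0 0.008 -0.05 -0.105 0;0 0 0 0.012 -0.08 -0.113 0;0 0 0 0.016 -0.11 -0.113 0;0 0 0 0.02 -0.14 -0.113 0;0 0 0 0.023 -0.16 -0.113 0;0 0 0 0.025 -0.172 -0.113 0")

```text
t: 6.7
eef_pos: [0.5127, 0.1628, 0.0221]
tool_rot: [0.997, 0.074, -0.001, 0.0]
ft_force: [1.5, 0.9, -0.5]
width: -0.0005
grip_force: 0.0
```

Emit:
jog_arm(commands="0 0 0 0.002 -0.012 0 0;0 0 0 0.003 -0.02 0 0;0 0 0 0.003 -0.024 0.002 0;0 0 0 0.004 -0.027 0.005 0;0 0 0 0.004 -0.03 0.008 0;0 0 0 0.005 -0.033 0.011 0;0 0 0 0.005 -0.036 0.014 0;0 0 0 0.005 -0.038 0.017 0")

```text
t: 7.37
eef_pos: [0.5044, 0.1443, 0.0333]
tool_rot: [0.997, 0.073, -0.013, -0.017]
ft_force: [-21.4, 80.7, -12.8]
width: -0.0001
grip_force: 41.3
```

Emit:
jog_arm(commands="0 0 0 -0.001 0.01 0 0;0 0 0 -0.003 0.02 0 0;0 0 0 -0.005 0.04 0.01 0;0 0 0 -0.008 0.08 0.04 0;0 0 0 -0.01 0.12 0.08 0;0 0 0 -0.01 0.16 0.1 0;0 0 0 -0.01 0.2 0.11 0;0 0 0 -0.01 0.2 0.11 0")

```text
t: 8.03
eef_pos: [0.509, 0.332, 0.153]
tool_rot: [0.997, 0.077, 0.002, -0.001]
ft_force: [0.4, -0.2, -0.3]
width: 0.0001
grip_force: 0.0
```

```bash
python3 - <<'E'
from h import *
c=cam("top"); s=cam("scene");w=cam("wrist")["image"][...,::-1];t=c["image"][...,::-1];g=s["image"][...,::-1];print(sense()["eef_pos"],sense()["t"])
z=cv2.vconcat([cv2.resize(t[205:295,280:450],(567,300),interpolation=2),cv2.resize(g[200:300,230:400],(567,300),interpolation=2)])
cv2.imwrite("pics/z3.png",cv2.hconcat([z[:,60:460],cv2.copyMakeBorder(cv2.resize(w,(400,300)),0,300,0,0,cv2.BORDER_CONSTANT)]))
E
```

```text
[0.50846818 0.32981987 0.15072755] 8.1833
```

View pics/z3.png

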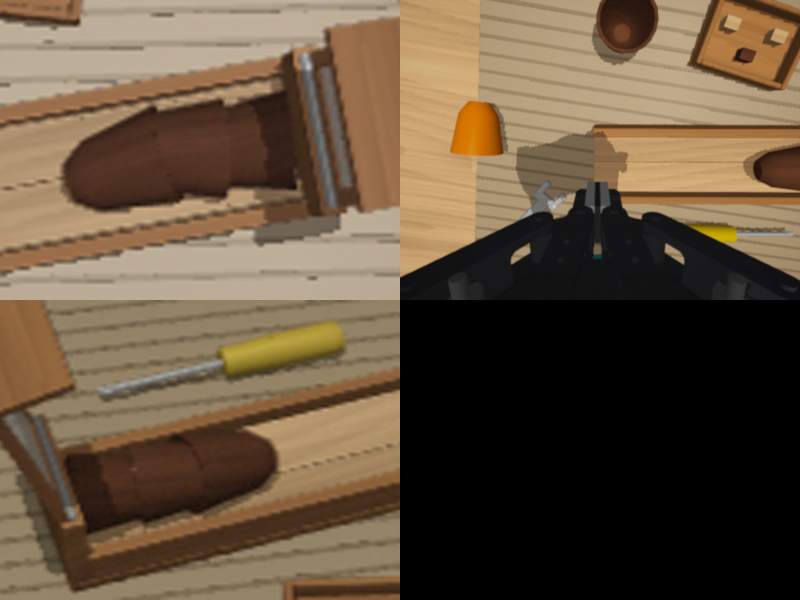

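Cup_c's base is now at about x = -0.006, and the two gaps are roughly equal, about 38 mm each. The single pusher slid off sideways. I'll turn the tool 90° so the two fingers, slightly parted, push symmetrically on the base.

```bash
python3 - <<'E'
from h import *
s=sense();print(np.round(s["joint_positions"],2),s["eef_pos"])
E
```

```text
[ 0.39  0.23  1.73 -0.    1.18  1.8 ] [0.50846818 0.32981987 0.15072755]
```

Emit:
jog_arm(commands="0 0 0.12 -0.01 -0.046 0 0.2;0 0 0.24 -0.01 -0.046 0 0.2;0 0 0.36 -0.01 -0.046 0 0.2;0 0 0.48 -0.01 -0.046 0 0.2;0 0 0.6 -0.01 -0.046 0 0.2;0 0 0.72 -0.01 -0.046 0 0.2;0 0 0.84 -0.01 -0.046 0 0.2;0 0 0.96 -0.01 -0.046 0 0.2")

```text
t: 8.85
eef_pos: [0.4977, 0.2806, 0.1485]
tool_rot: [0.848, 0.53, -0.002, -0.0]
ft_force: [-0.9, 0.3, 0.2]
width: 0.0175
grip_force: 0.0
```

Emit:
jog_arm(commands="0 0 0.12 0 0 -0.02 0.2;0 0 0.24 0 0 -0.04 0.2;0 0 0.36 0 0 -0.06 0.2;0 0 0.48 0 0 -0.06 0.2;0 0 0.6 0 0 -0.06 0.2;0 0 0.61 0 0 -0.06 0.2;0 0 0.61 0 0 -0.06 0.2;0 0 0.61 0 0 -0.06 0.2")

```text
t: 9.52
eef_pos: [0.4984, 0.2816, 0.0898]
tool_rot: [0.653, 0.757, -0.0, -0.0]
ft_force: [-0.4, -1.0, 0.2]
width: 0.0173
grip_force: 0.0
```

```bash
python3 - <<'E'
from h import *
from scipy.spatial.transform import Rotation as R
read_camera("top");s=sense();print(np.round(s["joint_positions"],2),s["eef_pos"],s["width"])
O=np.array([.5207,.1358]);ex=np.array([.1496,-.9887]);d=np.array(s["eef_pos"][:2])-O
print(d@ex,d@[.9887,.1496],R.from_quat(s["tool_rot"]).as_matrix()[:,1])
E
```

```text
[ 0.32  0.24  1.85 -0.    1.06  0.17] [0.49853321 0.28187788 0.08999488] 0.017070904074373422
-0.14774335185567603 -6.30584227310639e-05 [ 9.88997768e-01  1.47930220e-01 -2.54578603e-04]
```

Emit:
jog_arm(commands="0 0 0 0 0 -0.03 0.2;0 0 0 0.002 -0.01 -0.05 0.2;0 0 0 0.004 -0.03 -0.053 0.2;0 0 0 0.008 -0.055 -0.053 0.2;0 0 0 0.012 -0.08 -0.053 0.2;0 0 0 0.015 -0.1 -0.053 0.2;0 0 0 0.0165 -0.11 -0.053 0.2;0 0 0 0.017 -0.114 -0.053 0.2")

```text
t: 10.23
eef_pos: [0.5159, 0.1672, 0.0373]
tool_rot: [0.653, 0.758, 0.0, 0.0]
ft_force: [-0.0, -0.8, 0.6]
width: 0.0174
grip_force: 0.0
```

Emit:
jog_arm(commands="0 0 0 0.001 -0.008 0 0.2;0 0 0 0.002 -0.016 0 0.2;0 0 0 0.003 -0.02 0.002 0.2;0 0 0 0.0035 -0.024 0.005 0.2;0 0 0 0.004 -0.027 0.008 0.2;0 0 0 0.0045 -0.03 0.01 0.2;0 0 0 0.005 -0.032 0.01 0.2;0 0 0 0.005 -0.034 0.01 0.2")

```text
t: 10.9
eef_pos: [0.5208, 0.1345, 0.0474]
tool_rot: [0.652, 0.758, 0.0, 0.0]
ft_force: [-0.8, 1.7, 0.4]
width: 0.0172
grip_force: 1.0
```

Emit:
jog_arm(commands="0 0 0 0 -0.003 0 0.2;0 0 0 0.001 -0.006 0 0.2;0 0 0 0.0015 -0.009 0 0.2;0 0 0 0.002 -0.012 0 0.2;0 0 0 0.002 -0.015 0 0.2;0 0 0 0.0025 -0.017 0 0.2;0 0 0 0.0025 -0.017 0 0.2;0 0 0 0.0025 -0.017 0 0.2")

```text
t: 11.57
eef_pos: [0.52, 0.1272, 0.0467]
tool_rot: [0.654, 0.757, 0.006, -0.009]
ft_force: [-7.5, 45.9, 5.8]
width: 0.0174
grip_force: 22.1
```

```bash
python3 - <<'E'
from h import *
c=cam("top"); s=cam("scene");t=c["image"][...,::-1];g=s["image"][...,::-1];print(sense()["eef_pos"],sense()["t"],sense()["ft_force"])
cv2.imwrite("pics/z4.png",cv2.vconcat([cv2.resize(t[205:295,280:450],(567,300),interpolation=2),cv2.resize(g[200:300,230:400],(567,300),interpolation=2)]))
E
```

```text
[0.5199578  0.12725746 0.04673968] 11.6667 [-6.07374497 44.93580201  4.69572843]
```

The finger face is at x of about 0.019, which is home. I'll back off and check.

Emit:
jog_arm(commands="0 0 0 0 0.008 0 0.2;0 0 0 -0.002 0.016 0 0.2;0 0 0 -0.004 0.03 0 0.2;0 0 0 -0.006 0.05 0.01 0.2;0 0 0 -0.012 0.09 0.03 0;0 0 0 -0.018 0.13 0.06 0;0 0 0 -0.025 0.17 0.09 0;0 0 0 -0.03 0.2 0.11 0")

```text
t: 12.33
eef_pos: [0.4951, 0.3054, 0.1495]
tool_rot: [0.652, 0.758, -0.0, 0.001]
ft_force: [1.7, -0.7, 0.6]
width: 0.0002
grip_force: 0.0
```

```bash
python3 - <<'E'
from h import *
c=cam("top"); s=cam("scene");t=c["image"][...,::-1];g=s["image"][...,::-1];print(sense()["eef_pos"],sense()["t"])
cv2.imwrite("pics/z5.png",cv2.vconcat([cv2.resize(t[205:295,280:450],(567,300),interpolation=2),cv2.resize(g[200:300,230:400],(567,300),interpolation=2)]))
E
```

```text
[0.49735972 0.30890243 0.15345186] 12.4333
```

View pics/z5.png

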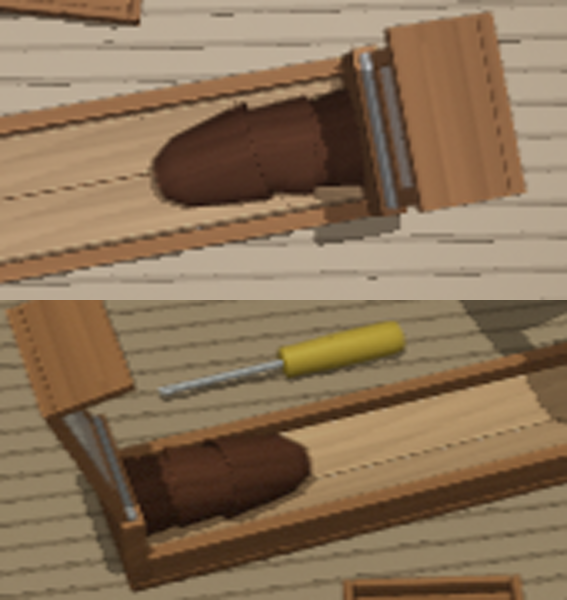

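Cup_c's base is at about 0.012, so b and c are still about 34 mm apart: nearly home, but not fully. I'll push again with a rise and a jiggle.

Emit:
jog_arm(commands="0 0 0 0 -0.01 -0.04 0.2;0 0 0 0.002 -0.02 -0.08 0.2;0 0 0 0.005 -0.04 -0.11 0.2;0 0 0 0.01 -0.07 -0.117 0.2;0 0 0 0.013 -0.1 -0.117 0.2;0 0 0 0.018 -0.13 -0.117 0.2;0 0 0 0.02 -0.145 -0.117 0.2;0 0 0 0.021 -0.157 -0.117 0.2")

```text
t: 13.1
eef_pos: [0.516, 0.1447, 0.0304]
tool_rot: [0.653, 0.758, -0.001, -0.0]
ft_force: [0.7, -0.4, 0.3]
width: 0.0173
grip_force: 0.0
```

Emit:
jog_arm(commands="0 0 0 0.001 -0.01 0 0.2;0 0 0 0.002 -0.018 0.002 0.2;0 0 0 0.003 -0.022 0.005 0.2;0 0 0 0.007 -0.026 0.01 0.2;0 0 0 0.008 -0.03 0.014 0.2;0 0 0 0.002 -0.032 0.018 0.2;0 0 0 0.002 -0.034 0.018 0.2;0 0 0 0.006 -0.036 0.018 0.2")

```text
t: 13.77
eef_pos: [0.5166, 0.1253, 0.0468]
tool_rot: [0.653, 0.757, 0.007, -0.012]
ft_force: [-4.0, 67.9, -11.9]
width: 0.0174
grip_force: 33.5
```

Emit:
jog_arm(commands="0 0 0 0.006 -0.001 -0.006 0.2;0 0 0 0.008 -0.002 -0.012 0.2;0 0 0 0.006 -0.002 -0.012 0.2;0 0 0 -0.002 -0.002 -0.008 0.2;0 0 0 0.006 -0.002 0.004 0.2;0 0 0 -0.004 -0.002 0.004 0.2;0 0 0 0.006 -0.003 -0.008 0.2;0 0 0 0.002 -0.003 -0.004 0.2")

```text
t: 14.43
eef_pos: [0.5164, 0.1241, 0.04]
tool_rot: [0.653, 0.757, 0.006, -0.015]
ft_force: [-1.7, 69.3, -13.4]
width: 0.017
grip_force: 34.3
```

```bash
python3 - <<'E'
from h import *
w=cam("wrist"); cv2.imwrite("pics/w1.png",w["image"][...,::-1]);print(sense()["eef_pos"],sense()["t"],sense()["ft_force"])
E
```

```text
[0.51649913 0.12422017 0.04118459] 14.4833 [ -3.55238953  69.1501099  -12.9949631 ]
```

```bash
python3 - <<'E'
from h import *
s=cam("scene");g=s["image"][...,::-1];w=cv2.imread("pics/w1.png")
z=cv2.resize(g[235:295,255:335],(400,300),interpolation=2)
o=cv2.imread("pics/scene_12.43.png") if __import__("os").path.exists("pics/scene_12.43.png") else cv2.imread(sorted(__import__("glob").glob("pics/scene_12*"))[0])
z0=cv2.resize(o[235:295,255:335],(400,300),interpolation=2)
cv2.imwrite("pics/z6.png",cv2.hconcat([cv2.vconcat([z,z0]),cv2.resize(w[150:450,300:640],(400,600))]))
O=np.array([.5207,.1358,0]);ex=np.array([.1496,-.9887,0])
for x in(.082,.106,.13): print(x,((proj(s,O+x*ex+[0,0,.075])-[255,235])*5).round(),((proj(s,O+x*ex+[.029,.004,.046])-[255,235])*5).round())
E
```

```text
0.082 [[175.  85.]] [[200. 180.]]
0.106 [[120. 100.]] [[140. 195.]]
0.13 [[ 60. 115.]] [[ 85. 210.]]
```

View pics/z6.png

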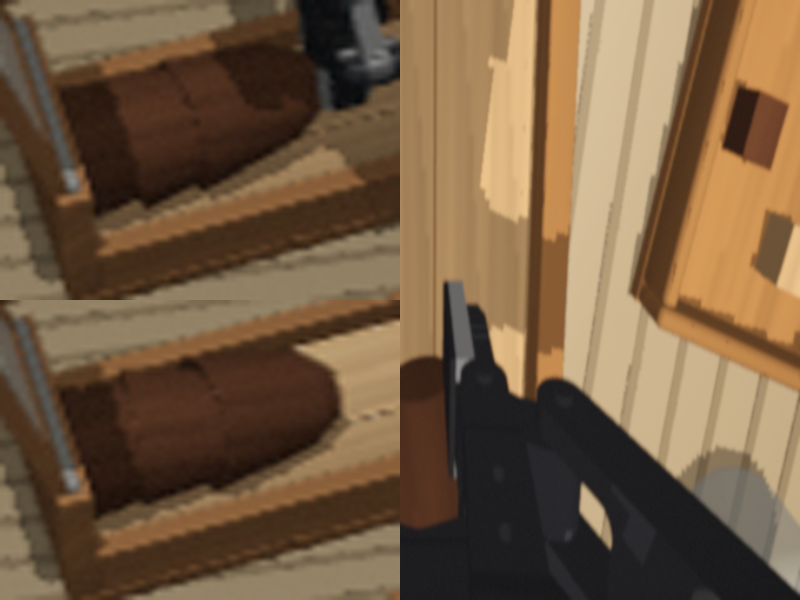

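In the upper-left view, cup_c's rim at (200,170) and cup_b's at (140,195) match the projected fully nested positions. The lower-left view is the earlier state, about 9 mm short. I'll release gently and check with a mask.

Emit:
jog_arm(commands="0 0 0 0 0.006 0 0.2;0 0 0 0 0.012 0 0.2;0 0 0 -0.001 0.018 0 0.2;0 0 0 -0.004 0.035 0 0.2;0 0 0 -0.01 0.07 0.01 0.2;0 0 0 -0.016 0.11 0.04 0;0 0 0 -0.02 0.15 0.08 0;0 0 0 -0.028 0.19 0.12 0")

```text
t: 15.2
eef_pos: [0.5003, 0.2724, 0.1391]
tool_rot: [0.651, 0.759, -0.0, 0.0]
ft_force: [1.2, -1.2, 0.3]
width: -0.0005
grip_force: 0.0
```

```bash
cat > base.py <<'E'
from h import *
import glob
O=np.array([.5207,.1358,0]);ex=np.array([.1496,-.9887,0])
def meas(c,im):
    hsv=cv2.cvtColor(im,cv2.COLOR_BGR2HSV); m=(hsv[...,2]<105)&(hsv[...,1]>90)
    roi=np.zeros_like(m); roi[225:290,290:400]=1
    n,l,st,ce=cv2.connectedComponentsWithStats((m&roi).astype(np.uint8))
    k=1+np.argmax(st[1:,4]); v,u=np.where(l==k)
    i=u.argmin(); P=onz(c,u[i],v[u==u[i]].mean(),.04); return u.min(),st[k],(P-O)@ex
c=cam("top");print(meas(c,c["image"][...,::-1].copy()))
for f in ["pics/top_6.03.png"]+sorted(glob.glob("pics/top_12*"))+sorted(glob.glob("pics/top_5.9*")):
    im=cv2.imread(f)
    if im is not None: print(f,meas(c,im))
print(sense()["eef_pos"],sense()["t"]); cam("scene")
E
python3 base.py
```

```text
(np.int64(290), array([ 290,  225,  106,   47, 2026], dtype=int32), np.float64(-0.05207734))
pics/top_12.38.png (np.int64(306), array([ 306,  225,   90,   47, 2024], dtype=int32), np.float64(-0.020727780000000008))
pics/top_5.98.png (np.int64(306), array([ 306,  225,   90,   47, 2213], dtype=int32), np.float64(-0.020727780000000008))
[0.50326451 0.27792549 0.14652429] 15.25[ WARN:0@0.330] global loadsave.cpp:275 findDecoder imread_('pics/top_6.03.png'): can't open/read file: check file path/integrity
```

```bash
sed -i 's/    roi=/    m=cv2.morphologyEx(m.astype(np.uint8),cv2.MORPH_OPEN,np.ones((7,7)))>0\n    roi=/; s/\[2\]<105/[2]<105/' base.py; python3 base.py 2>/dev/null
```

```text
(np.int64(327), array([ 327,  227,   67,   39, 1755], dtype=int32), np.float64(0.014349769999999987))
pics/top_12.38.png (np.int64(326), array([ 326,  227,   68,   40, 1757], dtype=int32), np.float64(0.011953489999999995))
pics/top_5.98.png (np.int64(319), array([ 319,  232,   75,   35, 1908], dtype=int32), np.float64(-0.0017829200000000066))
[0.50263934 0.2733919  0.14155859] 15.35
```

Cup_c's base settled at about 0.014 after release. The lifted base drops and slides back. This time I'll push home with a lift, then lower the fingers while still pressing, so the nest tilts down together.

Emit:
jog_arm(commands="0 0 0 0 0 -0.04 0.2;0 0 0 0.001 -0.01 -0.08 0.2;0 0 0 0.003 -0.025 -0.105 0.2;0 0 0 0.006 -0.05 -0.107 0.2;0 0 0 0.01 -0.08 -0.107 0.2;0 0 0 0.014 -0.105 -0.107 0.2;0 0 0 0.016 -0.12 -0.107 0.2;0 0 0 0.0165 -0.126 -0.107 0.2")

```text
t: 16.07
eef_pos: [0.5165, 0.142, 0.0294]
tool_rot: [0.653, 0.757, -0.001, -0.001]
ft_force: [0.6, -1.0, -0.5]
width: 0.0172
grip_force: 0.0
```

Emit:
jog_arm(commands="0 0 0 0.001 -0.008 0 0.2;0 0 0 0.002 -0.014 0.004 0.2;0 0 0 0.003 -0.018 0.008 0.2;0 0 0 0.003 -0.022 0.012 0.2;0 0 0 0.004 -0.026 0.016 0.2;0 0 0 0.004 -0.03 0.016 0.2;0 0 0 0.008 -0.033 0.014 0.2;0 0 0 0.002 -0.036 0.014 0.2")

```text
t: 16.73
eef_pos: [0.5193, 0.1231, 0.0469]
tool_rot: [0.653, 0.757, 0.011, -0.009]
ft_force: [3.2, 74.7, 9.5]
width: 0.0171
grip_force: 36.9
```

Emit:
jog_arm(commands="0 0 0 0 0.004 0 0.2;0 0 0 0 0.008 -0.003 0.2;0 0 0 0.002 0.008 -0.006 0.2;0 0 0 0 0.008 -0.009 0.2;0 0 0 0.002 0.008 -0.012 0.2;0 0 0 0 0.008 -0.014 0.2;0 0 0 0 0.008 -0.016 0.2;0 0 0 0 0.008 -0.016 0.2")

```text
t: 17.4
eef_pos: [0.5213, 0.1264, 0.0328]
tool_rot: [0.652, 0.758, 0.008, -0.003]
ft_force: [-4.8, 40.7, 18.2]
width: 0.017
grip_force: 20.6
```

Emit:
jog_arm(commands="0 0 0 0 -0.004 0 0.2;0 0 0 0 -0.008 0.002 0.2;0 0 0 0 -0.008 0.002 0.2;0 0 0 0 -0.004 -0.002 0.2;0 0 0 0 0.002 -0.004 0.2;0 0 0 0 0.005 -0.004 0.2;0 0 0 0 0.008 -0.004 0.2;0 0 0 0 0.011 -0.004 0.2")

```text
t: 18.07
eef_pos: [0.5201, 0.1294, 0.0261]
tool_rot: [0.651, 0.759, 0.001, 0.001]
ft_force: [0.1, 0.9, -0.1]
width: 0.017
grip_force: 0.0
```

Emit:
jog_arm(commands="0 0 0 -0.001 0.006 0 0.2;0 0 0 -0.002 0.014 0 0.2;0 0 0 -0.005 0.035 0 0.2;0 0 0 -0.01 0.07 0.02 0.2;0 0 0 -0.016 0.11 0.05 0.2;0 0 0 -0.02 0.14 0.08 0.2;0 0 0 -0.022 0.15 0.11 0.2;0 0 0 -0.022 0.15 0.11 0.2")

```text
t: 18.73
eef_pos: [0.5007, 0.2826, 0.1425]
tool_rot: [0.65, 0.76, 0.006, 0.003]
ft_force: [0.9, 0.7, 1.0]
width: 0.0169
grip_force: 0.0
```

```bash
python3 base.py 2>/dev/null|sed -n '1p;$p'; python3 - <<'E'
import cv2,glob
f=lambda n:cv2.imread(max(glob.glob(f"pics/{n}_1[0-9]*"),key=lambda p:float(p.split('_')[1][:-4])))
cv2.imwrite("pics/z7.png",cv2.vconcat([cv2.resize(f("top")[215:275,310:410],(500,300),interpolation=2),cv2.resize(f("scene")[235:295,255:355],(500,300),interpolation=2)]))
E
```

```text
(np.int64(329), array([ 329,  227,   65,   39, 1719], dtype=int32), np.float64(0.018241470000000003))
[0.49960462 0.28073597 0.1394107 ] 18.7833
```

Emit:
jog_arm(commands="0 0 0 0 0 -0.04 0.2;0 0 0 0.001 -0.01 -0.08 0.2;0 0 0 0.003 -0.025 -0.1 0.2;0 0 0 0.007 -0.055 -0.103 0.2;0 0 0 0.012 -0.085 -0.103 0.2;0 0 0 0.017 -0.115 -0.103 0.2;0 0 0 0.019 -0.13 -0.103 0.2;0 0 0 0.02 -0.138 -0.103 0.2")

```text
t: 19.5
eef_pos: [0.516, 0.1374, 0.03]
tool_rot: [0.653, 0.757, -0.002, -0.001]
ft_force: [-0.3, -0.5, 0.5]
width: 0.0175
grip_force: 0.0
```

Emit:
jog_arm(commands="0 0 0 0.001 -0.008 0 0.2;0 0 0 0.002 -0.014 0.004 0.2;0 0 0 0.003 -0.018 0.008 0.2;0 0 0 0.003 -0.023 0.012 0.2;0 0 0 0.004 -0.028 0.012 0.2;0 0 0 0.002 -0.03 0.01 0.2;0 0 0 0.003 -0.03 0.006 0.2;0 0 0 0.003 -0.026 0.002 0.2")

```text
t: 20.17
eef_pos: [0.5193, 0.125, 0.0354]
tool_rot: [0.652, 0.758, 0.007, -0.006]
ft_force: [-4.3, 36.9, 10.6]
width: 0.0169
grip_force: 18.7
```

Emit:
jog_arm(commands="0 0 0 0 0.002 -0.003 0.2;0 0 0 0 0.004 -0.006 0.2;0 0 0 0 0.006 -0.008 0.2;0 0 0 0 0.009 -0.008 0.2;0 0 0 0 0.012 -0.008 0.2;0 0 0 0 0.015 -0.008 0.2;0 0 0 -0.001 0.02 -0.008 0.2;0 0 0 -0.003 0.03 -0.008 0.2")

```text
t: 20.83
eef_pos: [0.5172, 0.144, 0.0257]
tool_rot: [0.652, 0.758, -0.0, -0.0]
ft_force: [0.0, 0.3, -0.1]
width: 0.0169
grip_force: 0.0
```

Emit:
jog_arm(commands="0 0 0 -0.004 0.025 0 0.2;0 0 0 -0.008 0.06 0.02 0.2;0 0 0 -0.012 0.09 0.05 0;0 0 0 -0.016 0.11 0.08 0;0 0 0 -0.022 0.12 0.12 0;0 0 0 -0.03 0.12 0.16 0;0 0 0 -0.05 0.12 0.19 0;0 0 0 -0.05 0.12 0.2 0")

```text
t: 21.5
eef_pos: [0.4673, 0.2657, 0.2314]
tool_rot: [0.651, 0.759, 0.003, 0.002]
ft_force: [0.3, 0.1, -0.3]
width: -0.0002
grip_force: 0.0
```

```bash
python3 base.py 2>/dev/null|sed -n '1p;$p'; python3 - <<'E'
import cv2,glob
f=lambda n:cv2.imread(max(glob.glob(f"pics/{n}_[0-9]*"),key=lambda p:float(p.split('_')[1][:-4])))
cv2.imwrite("pics/z7.png",cv2.vconcat([cv2.resize(f("top")[215:275,310:410],(500,300),interpolation=2),cv2.resize(f("scene")[235:295,255:355],(500,300),interpolation=2)]))
E
```

```text
(np.int64(329), array([ 329,  227,   65,   39, 1706], dtype=int32), np.float64(0.018241470000000003))
[0.46858749 0.26549467 0.23128821] 21.55
```

View pics/z7.png

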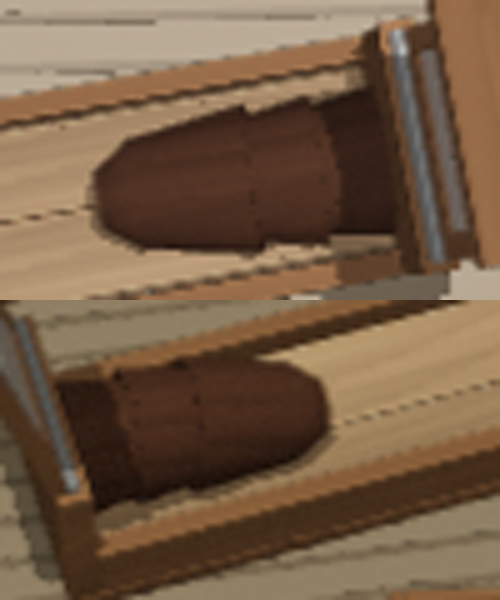

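The nest is home: the rims of b and c are about 24 to 25 mm apart in the scene view, and the base is at about 0.018. Next is the cover: I'll go over and behind it.

Emit:
jog_arm(commands="0 0 0 0 0 0.04 0;0 0 0 0.01 -0.02 0.07 0;0 0 0 0.02 -0.055 0.085 0;0 0 0 0.03 -0.09 0.085 0;0 0 0 0.04 -0.13 0.085 0;0 0 0 0.05 -0.17 0.085 0;0 0 0 0.06 -0.21 0.085 0;0 0 0 0.065 -0.24 0.085 0")

```text
t: 22.27
eef_pos: [0.5324, 0.0209, 0.3076]
tool_rot: [0.653, 0.758, -0.001, -0.002]
ft_force: [0.6, 0.7, 0.2]
width: -0.0002
grip_force: 0.0
```

Emit:
jog_arm(commands="0 0 0 0.005 -0.03 0 0;0 0 0 0.01 -0.07 0 0;0 0 0 0.016 -0.11 0 0;0 0 0 0.02 -0.125 0 0;0 0 0 0.021 -0.125 -0.03 0;0 0 0 0.021 -0.125 -0.05 0;0 0 0 0.021 -0.125 -0.05 0;0 0 0 0.021 -0.125 -0.05 0")

```text
t: 22.93
eef_pos: [0.5523, -0.1004, 0.2578]
tool_rot: [0.652, 0.758, -0.001, -0.003]
ft_force: [-0.2, -0.3, 0.4]
width: 0.0002
grip_force: 0.0
```

```bash
cat > p.py <<'E'
from h import *
from scipy.spatial.transform import Rotation as R
s=sense();O=np.array([.5207,.1358]);ex=np.array([.1496,-.9887]);d=np.array(s["eef_pos"][:2])-O
print(s["t"],s["eef_pos"],"cradle",d@ex,d@[.9887,.1496],R.from_quat(s["tool_rot"]).as_matrix()[:,1],s["ft_force"])
E
python3 p.py
```

```text
22.9333 [ 0.55233218 -0.10042586  0.25782969] cradle 0.23828867897254416 -0.004064654080735531 [ 0.98866321  0.15005488 -0.00534762] [-0.24334011 -0.33176583  0.35190996]
```

Emit:
jog_arm(commands="0 0 0 0.004 0 -0.035 0;0 0 0 0.004 0 -0.066 0;0 0 0 0.002 0.012 -0.066 0;0 0 0 0 0.024 -0.066 0;0 0 0 -0.002 0.036 -0.066 0;0 0 0 -0.004 0.048 -0.066 0;0 0 0 -0.006 0.06 -0.066 0;0 0 0 -0.008 0.072 -0.066 0")

```text
t: 23.6
eef_pos: [0.5465, -0.0279, 0.1975]
tool_rot: [0.651, 0.759, 0.001, 0.002]
ft_force: [0.4, -1.5, 1.4]
width: 0.0002
grip_force: 1.0
```

```bash
python3 p.py
```

```text
23.6 [ 0.54652459 -0.02790001  0.19745208] cradle 0.1657135606485912 0.0010432472278696836 [0.98850856 0.15110905 0.00410849] [ 0.37310622 -1.49489172  1.4035991 ]
```

Emit:
jog_arm(commands="0 0 0 -0.001 0.009 0.001 0;0 0 0 -0.003 0.018 0.002 0;0 0 0 -0.004 0.026 0.002 0;0 0 0 -0.005 0.034 0.002 0;0 0 0 -0.006 0.041 0.001 0;0 0 0 -0.007 0.048 -0.001 0;0 0 0 -0.008 0.056 -0.004 0;0 0 0 -0.01 0.064 -0.007 0")

```text
t: 24.27
eef_pos: [0.5356, 0.0358, 0.1878]
tool_rot: [0.652, 0.758, 0.0, 0.0]
ft_force: [2.2, -1.0, -0.3]
width: -0.0005
grip_force: 0.7
```

Emit:
jog_arm(commands="0 0 0 -0.001 0.007 -0.004 0;0 0 0 -0.002 0.015 -0.008 0;0 0 0 -0.003 0.022 -0.013 0;0 0 0 -0.004 0.028 -0.018 0;0 0 0 -0.005 0.034 -0.024 0;0 0 0 -0.006 0.04 -0.031 0;0 0 0 -0.006 0.044 -0.036 0;0 0 0 -0.007 0.048 -0.041 0")

```text
t: 24.93
eef_pos: [0.5282, 0.0836, 0.1461]
tool_rot: [0.652, 0.759, -0.0, -0.0]
ft_force: [1.1, -0.6, 0.1]
width: -0.0005
grip_force: 0.4
```

```bash
python3 p.py; python3 - <<'E'
from h import *
c=cam("top");s=cam("scene")
E
```

```text
24.9333 [0.52817957 0.08355323 0.14605829] cradle 0.052775321525389156 -0.0004210648692012584 [ 9.88582485e-01  1.50678878e-01 -7.38490093e-04] [ 1.13626449 -0.55761909  0.14718861]
```

Emit:
jog_arm(commands="0 0 0 -0.001 0.004 -0.005 0;0 0 0 -0.001 0.008 -0.01 0;0 0 0 -0.002 0.011 -0.015 0;0 0 0 -0.002 0.013 -0.02 0;0 0 0 -0.002 0.015 -0.025 0;0 0 0 -0.003 0.017 -0.029 0;0 0 0 -0.003 0.018 -0.033 0;0 0 0 -0.003 0.019 -0.037 0")

```text
t: 25.7
eef_pos: [0.5253, 0.1023, 0.1095]
tool_rot: [0.652, 0.758, -0.0, -0.0]
ft_force: [-1.0, -0.3, 0.7]
width: -0.0005
grip_force: 0.3
```

Emit:
jog_arm(commands="0 0 0 0 0 -0.004 0;0 0 0 0 0.001 -0.008 0;0 0 0 0 0.001 -0.011 0;0 0 0 0 0.001 -0.014 0;0 0 0 0 0.001 -0.017 0;0 0 0 0 0.001 -0.019 0;0 0 0 0 0.001 -0.021 0;0 0 0 0 0.001 -0.021 0")

```text
t: 26.37
eef_pos: [0.5257, 0.1032, 0.0918]
tool_rot: [0.652, 0.759, -0.001, -0.001]
ft_force: [-11.6, -0.8, 21.5]
width: 0.0001
grip_force: 10.6
```

```bash
python3 p.py
```

```text
26.3667 [0.52571676 0.10318906 0.09181969] cradle 0.03299294346081303 8.147516096325045e-05 [ 0.98856222  0.15080323 -0.00176856] [-11.5549945   -0.81067531  21.51965941]
```

Emit:
jog_arm(commands="0 0 0 0 0.006 0 0;0 0 0 0 0.012 -0.002 0;0 0 0 0 0.012 -0.004 0;0 0 0 0 0.012 -0.004 0;0 0 0 0 0.012 -0.002 0;0 0 0 0 0.012 0.004 0;0 0 0 0 0.012 0.008 0;0 0 0 0 0.012 0.008 0")

```text
t: 27.03
eef_pos: [0.5259, 0.1152, 0.0976]
tool_rot: [0.652, 0.758, 0.001, 0.0]
ft_force: [0.3, 0.3, 0.5]
width: -0.0002
grip_force: 0.0
```

```bash
python3 p.py
```

```text
27.0333 [0.52585071 0.11522515 0.0975982 ] cradle 0.021112900074200042 0.002014511462911505 [0.98864047 0.15029422 0.00129369] [0.26552066 0.32825619 0.50777476]
```

I've used all my picture views, so I'll check that the cover is level by touching it at two radii.

Emit:
jog_arm(commands="0 0 0 0 0 -0.003 0;0 0 0 0 0 -0.006 0;0 0 0 0 0 -0.008 0;0 0 0 0 0 -0.008 0;0 0 0 0 0 -0.008 0")

```text
t: 27.45
eef_pos: [0.5256, 0.1153, 0.0918]
tool_rot: [0.651, 0.759, -0.001, -0.001]
ft_force: [-12.3, -2.0, 25.9]
width: -0.0002
grip_force: 12.0
```

Emit:
jog_arm(commands="0 0 0 0 0 0.01 0;0 0 0 0.006 -0.04 0.01 0;0 0 0 0.012 -0.08 0.01 0;0 0 0 0.012 -0.08 0.004 0;0 0 0 0.012 -0.08 0.002 0;0 0 0 0.012 -0.08 0 0;0 0 0 0.012 -0.08 0 0;0 0 0 0.012 -0.08 0 0")

```text
t: 28.12
eef_pos: [0.5389, 0.0322, 0.0919]
tool_rot: [0.651, 0.759, -0.002, 0.003]
ft_force: [-8.5, -13.9, 20.0]
width: -0.0002
grip_force: 10.0
```

The height is 0.0918 m at both radii, so the cover is level and shut. I'll retreat.

Emit:
jog_arm(commands="0 0 0 0 0 0.01 0;0 0 0 0 0 0.04 0;0 0 0 0 0 0.08 0;0 0 0 0 0 0.12 0;0 0 0 -0.03 -0.03 0.15 0;0 0 0 -0.06 -0.06 0.16 0;0 0 0 -0.09 -0.09 0.16 0;0 0 0 -0.12 -0.12 0.16 0")

```text
t: 28.78
eef_pos: [0.4256, -0.0758, 0.2493]
tool_rot: [0.651, 0.759, 0.0, 0.001]
ft_force: [-0.3, -2.1, 0.3]
width: -0.0001
grip_force: 0.0
```

Emit:
jog_arm(commands="0 0 0 0 -0.04 0 0;0 0 0 0 -0.08 0 0;0 0 0 0 -0.12 0 0;0 0 0 0 -0.16 0 0;0 0 0 0 -0.16 0 0;0 0 0 0 -0.16 0 0")

```text
t: 29.28
eef_pos: [0.426, -0.2365, 0.2475]
tool_rot: [0.653, 0.758, 0.0, -0.001]
ft_force: [0.0, 0.8, -0.4]
width: 0.0
grip_force: 0.0
```

```bash
python3 - <<'E'
from h import *
c=cam("top");s=cam("scene");im=c["image"][...,::-1]
O=np.array([.5207,.1358,0]);ex=np.array([.1496,-.9887,0]);ey=np.array([.9887,.1496,0])
# brightness/hue profile along the axis (y offset 0), and vertical cover frame edges
g=cv2.GaussianBlur(im,(3,3),0)
for x in np.arange(-.03,.145,.006):
    u,v=proj(c,O+x*ex+[0,0,.07])[0].astype(int); print(round(x,3),g[v,u],end=" ")
print(sense()["t"])
print(proj(s,[O-.004*ex+ey*k*.043+[0,0,z] for k in(1,-1) for z in(.09,.098)]))
for f in("top_0.10","top_6"): pass
a=cv2.imread("pics/top_0.10.png").astype(int); d=np.abs(a-im.astype(int)).sum(2)>90
d[200:310,205:450]=0; d[330:]=0; print("moved px",d.sum(),np.argwhere(d)[:5])
E
```

```text
-0.03 [ 91 122 151] -0.024 [ 91 121 150] -0.018 [ 84 112 140] -0.012 [ 76 102 128] -0.006 [ 55  78 103] -0.0 [ 72 107 150] 0.006 [ 72 106 150] 0.012 [107 122 144] 0.018 [148 146 150] 0.024 [147 145 148] 0.03 [146 144 148] 0.036 [146 144 149] 0.042 [147 145 149] 0.048 [147 145 149] 0.054 [147 145 149] 0.06 [147 145 149] 0.066 [147 144 149] 0.072 [147 145 149] 0.078 [147 144 149] 0.084 [147 145 149] 0.09 [147 145 149] 0.096 [147 145 149] 0.102 [147 145 149] 0.108 [147 145 149] 0.114 [147 144 149] 0.12 [147 145 148] 0.126 [131 134 145] 0.132 [ 72 107 151] 0.138 [ 80 111 149] 0.144 [100 118 142] 29.3833
[[337. 253.]
 [337. 251.]
 [324. 221.]
 [324. 219.]]
moved px 4919 [[271 606]
 [271 607]
 [271 608]
 [272 600]
 [272 601]]
```

```bash
python3 -c "
from rig import *
print(sign_off())"
```

```text
the job is handed in; nothing more can be done
None
```

I nested the three cups against the stop board, closed the cover gently until it was level, moved the arm clear and handed the job in at about 29 s; the interface returned no verdict, and I couldn't check the cups by eye once the cover was shut.

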